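# Make up the stew kit and the grill kit on the kitchen counter

### The job

Make up two cooking kits from the things on the counter. For the stew kit, stand the squat spice jar upright in the middle of the terracotta dish and close the dish with the enamelled saucepan lid, lying level and centred so that it covers the mouth all round; for the grill kit, lay the tongs flat and lengthwise in the oblong wooden tray and stand the tall spice jar upright in the tray beside them. Set things down rather than dropping them, and leave the ladle and the mug where they are.

Things in the scene. Friction and masses are not known exactly. Their poses are not given: they have to be found in the camera images.
- dish: Terracotta dish, round and open, fixed on the counter. 70 mm tall, mouth 146 mm inside and 160 mm outside, slightly narrower at the foot (inner floor 134 mm across, 7 mm above the counter). Origin: centre of its underside; z up.
- tray: Oblong dark wooden tray, open, fixed on the counter. 250 mm along its own x, 170 mm along its own y; rim 12 mm high and 6 mm thick; inner floor 238 x 158 mm, 6 mm above the counter. Origin: centre of its underside; z up.
- lid_knob (a point): Grip point on the knob of the dark-blue enamelled steel saucepan lid with a bright rim, lying right way up on the counter. The lid is a round disc 172 mm across (bright rim 174 mm), flat below, 4 mm thick at the edge and rising to 12 mm in the middle; on it stands a black upright cylindrical knob 32 mm across, from 12 to 48 mm above the underside. This point is on the lid's axis, 36 mm above the underside; z up. Mass about 0.3 kg.
- tongs_mid (a point): Centre of the stainless tongs, latched shut by their ring (they do not open), lying flat on the counter: 200 mm long along their own x (heads at +x, pivot at -x), 26 mm wide across the two arms in the middle (own y; 30 mm at the heads and at the latch ring, which sits 60 mm to -x), 20 mm tall. This point is at mid length, mid width and half-way up (10 mm above the underside), near the balance point. Mass about 0.14 kg.
- tall_jar_mid (a point): Centre of the tall spice jar, a closed brown plastic cylinder with a black ribbed screw top, standing: 40 mm across, 105 mm tall. This point is on its axis, half-way up (52.5 mm above its underside); z up. Mass about 0.09 kg.
- squat_jar_mid (a point): Centre of the squat spice jar, a closed brown plastic cylinder with a black ribbed screw top, standing: 56 mm across, 48 mm tall. This point is on its axis, half-way up (24 mm above its underside); z up. Mass about 0.09 kg.
- ladle_mid (a point): Bystander, not to be moved: copper-toned ladle lying on the counter at one side, 290 mm long along its own x; bowl 76 mm across centred 90 mm to -x, 28 mm tall, handle to +160 mm. This point is 20 mm above the counter.
- mug_mid (a point): Bystander, not to be moved: white ceramic mug, standing, 76 mm across, 85 mm tall, handle at its own +y. This point is on its axis, half-way up.
Mind the look-alikes: they are no part of the job. Of the things shaped like the part that bears tongs_mid, the bare steel one is meant.

How it is judged:
By the outcome, as a careful person would: the job done as asked, in the order asked, and still so for the second after the job is handed in, with the robot touching nothing.
It also fails if it takes over 104 s, if anything falls off the work surface, if the arm or the gripper's body presses on something with over 40 N, if the wrist force passes 120 N, or if a joint passes its speed limit or range.

### The arm

A 7-joint arm with a two-finger parallel gripper is mounted at the origin on the work surface. World frame = base frame: x ahead of the robot, y to its left, z up, the work surface at z = 0. Lengths are in m, angles in rad, forces in N, time in s.
With the tool pointing down it reaches from about 0.4 to 0.875 m from the base axis. Payload 4.4 kg.
Tool frame: the origin (TCP) lies on the centre line of the jaws, within the pads' length; the fingertips stand 22 mm ahead of it and the grasp point (between the pads) lies 3 mm ahead of it; z points along the fingers, y is the direction in which the jaws open and shut (so a half turn about z gives the same grasp; the last joint's range is limited). The gripper opens to 85 mm and grips with 20 to 120 N. Pads are 22 mm wide; open, the fingers measure 114 mm over their backs; the gripper's body (76 mm by 85 mm) begins 54 mm behind the grasp point. The pads swing forward as they close: fully open they stand 13 mm farther back than shut.
Start: joints at [1.228, 0.628, 0.038, 1.517, -0.027, 0.996, -0.02], TCP at [0.178, -0.625, 0.253] pointing down, gripper open.
Joint ranges: [-3.06, 3.06], [-0.37, 2.12], [-1.25, 1.32], [0.18, 2.47], [-1.1, 4.24], [0.23, 1.98], [-2.94, 2.94]. Speed limits (rad/s): [2.57, 2.57, 3.14, 3.14, 3.14, 3.14, 3.14].

### API

Orientations are given as a unit quaternion [x, y, z, w].
In Python, from workcell import arm gives the robot as it stands. The module is installed in compiled form; this text tells all that it offers.
- The arm moves only by the tool carry_out, never from a script. Its argument "rows" is a list of rows, each a list of 3 entries, a list of its own where there are three numbers: the shift along the tool's x, y, z in units of 50 mm (1.0 is 50 mm), then the turn, a rotation vector about the tool's x, y, z in units of 5 degrees (1.0 is 5 degrees), then the opening in per cent of the stroke, from 0 (shut) to 100 (fully open). A call has exactly 10 rows; each row is the pose to reach, as a shift and turn from the pose commanded when the call began, along the tool's axes at that moment; what a row does not reach only later rows make up. A row lasts 1/8 s, in which the tool goes at most 62.5 mm and 10.7 degrees, less where a joint would pass 70% of its speed; a pose out of reach is approached as far as the arm can. A call with a gripper value outside its range is refused whole. The fingers move at their own pace and stop on an object; "newtons" is the grip in N (left out, the last holds). Time passes only in rows, so rows that repeat a pose let the fingers close, or fill a call up. It gives the time, the measured TCP pose, the force and the opening at its end, in the units of the state.
- arm.observe(): the state, without advancing time (a new reading comes with each control period).
- arm.snapshot(name): name is "scene" or "top" or "wrist"; returns (picture, depth): 384x512x3 uint8, red, green, blue; 384x512 float32, m along the optical axis (not along the pixel's ray), 0 where there is no reading.
- arm.calibration(name): a dict with "fx", "fy", "cx", "cy" (pixels), "R" (3x3) and "t" (3): a world point X has camera coordinates R X + t. Camera axes: x right, y down, z forward; pixel columns grow to the right and rows downward; lengths in m; the calibration is good to about 2 mm. A picture is of the moment at which its call begins: read the wrist's pose just before it. calibration takes no time and is no camera call; for the wrist camera it gives the pose at the moment of the call.
- arm.hand_in(): hands the job in, once; it reports no verdict.
Trained networks look in the newest picture that a camera, given by its name, has taken for a name from the list of things; names that differ only in an ending like _2 or _b are one class to them, and where a whole thing is asked for, a point or a joint stands for the part that bears it (a point fixed in the world has none). Each returns a list of dicts, best first, with "conf" (0 to 1); they miss things now and then, are a little off and sometimes report something else, mostly with a low value. They report only what shows in the picture. A call takes as long as a camera call. They do not tell look-alikes from the thing itself.
- arm.look_for(target, camera): "uv" ([column, row] in pixels, amid what is visible of it).
- arm.outline_of(target, camera): "pixels" (384x512 bool, what is visible of it) and "uv" ([column, row] in pixels, amid what is visible of it).
The state is a dict: "t": time; "joint_pos": joint angles; "qd": joint speeds; "effort": joint torques, N m; "tool_pos": TCP position; "tool_rot": TCP orientation; "wrist_force": force on the tool from outside, world axes, zero at the start; "torque": the same for the moment, N m; "opening": finger opening in m.
Only numpy, scipy, OpenCV 4.12 (cv2) and the standard library are available. Lean on these libraries where they do the work, as an engineer would, in place of code of your own. Each camera call takes 0.05 s, during which the arm holds its last target. There are 200 camera calls.

## Working session

There is one attempt and no reset: what is moved stays moved. The work goes in short steps, Python scripts to look and compute and a tool call to move; the robot and the scene stay as the last step left them, time stands still between calls to the robot, and variables do not carry over. Pictures are saved under pics/ and viewed, about 12 in all and at most 16, crops included, and the job is handed in when it is done.

Besides the shell and the picture viewer there is one more tool, called after ">>>" as a command line: name --argument value ..., lists and objects as JSON in quotes. carry_out: Moves the arm, as the interface text tells. Its arguments: {"type":"object","properties":{"rows":{"type":"array"},"newtons":{"type":"number"}},"required":["rows"]}

```bash
mkdir -p pics
cat > h.py <<'E'
import numpy as np, cv2
from workcell import arm
from scipy.spatial.transform import Rotation as Ro
def save(p,n): cv2.imwrite('pics/'+n,cv2.cvtColor(p,cv2.COLOR_RGB2BGR))
def cloud(d,c):
    v,u=np.indices(d.shape); X=np.stack([(u-c['cx'])/c['fx']*d,(v-c['cy'])/c['fy']*d,d],-1)
    return (X-np.asarray(c['t']))@np.asarray(c['R'])   # R^T (X-t)
def rel(p,yaw=None):
    "shift in tool units to world point p"
    s=arm.observe(); R=Ro.from_quat(s['tool_rot']).as_matrix()
    return R.T@(np.array(p)-s['tool_pos'])/0.05
E
python3 - <<'E'
from h import *
s=arm.observe(); print({k:np.round(v,3).tolist() for k,v in s.items()})
pt,d1=arm.snapshot('top'); ps,d2=arm.snapshot('scene')
save(pt,'top1.png'); save(ps,'scene1.png'); np.savez('v1.npz',pt=pt,d1=d1,ps=ps,d2=d2)
for cam,d in (('top',d1),('scene',d2)):
    c=arm.calibration(cam); P=cloud(d,c)
    for n in 'dish tray lid_knob tongs_mid tall_jar_mid squat_jar_mid ladle_mid mug_mid'.split():
        for r in arm.outline_of(n,cam):
            m=r['pixels']&(d>0); q=P[m]
            print(cam,n,round(r['conf'],2),np.round(r['uv']),m.sum(),np.round(np.median(q,0),3) if m.any() else '',np.round(np.percentile(q[:,2],98),3) if m.any() else '')
E
```

```text
{'t': 0.0, 'joint_pos': [1.228, 0.629, 0.038, 1.518, -0.027, 0.996, -0.02], 'qd': [-0.001, -0.001, 0.0, -0.001, 0.001, 0.0, 0.001], 'effort': [-0.001, -56.341, 1.226, -19.344, 0.011, 0.011, 0.0], 'tool_pos': [0.177, -0.625, 0.252], 'tool_rot': [0.99, 0.138, -0.0, -0.001], 'wrist_force': [0.774, -0.847, -0.155], 'torque': [-0.026, 0.0, 0.017], 'opening': 0.085}
top dish 0.61 [273. 156.] 2082 [ 0.642 -0.152  0.01 ] 0.073
top tray 0.63 [178. 152.] 3837 [0.647 0.159 0.008] 0.016
top lid_knob 0.83 [121. 236.] 2426 [0.369 0.324 0.01 ] 0.048
top lid_knob 0.54 [322. 236.] 363 [ 0.371 -0.318  0.019] 0.026
top tongs_mid 0.93 [412. 184.] 467 [ 0.546 -0.603  0.017] 0.024
top tongs_mid 0.62 [323. 258.] 140 [ 0.302 -0.316  0.019] 0.026
top tall_jar_mid 0.74 [206. 217.] 170 [0.428 0.045 0.104] 0.11
top squat_jar_mid 0.64 [249. 220.] 235 [ 0.427 -0.067  0.048] 0.055
top squat_jar_mid 0.37 [358. 180.] 650 [ 0.561 -0.417  0.034] 0.087
top ladle_mid 0.76 [ 98. 207.] 455 [0.464 0.407 0.01 ] 0.034
top mug_mid 0.6 [360. 179.] 665 [ 0.561 -0.419  0.033] 0.087
scene dish 0.84 [213. 208.] 1942 [ 0.625 -0.161  0.03 ] 0.071
scene tray 0.76 [286. 272.] 4265 [0.659 0.161 0.006] 0.014
scene lid_knob 0.93 [381. 241.] 1842 [0.38  0.328 0.009] 0.047
scene tongs_mid 0.81 [137. 148.] 388 [ 0.549 -0.603  0.014] 0.023
scene tongs_mid 0.75 [224. 154.] 419 [ 0.384 -0.316  0.013] 0.024
scene tall_jar_mid 0.74 [300. 197.] 320 [0.444 0.053 0.072] 0.108
scene squat_jar_mid 0.56 [270. 190.] 280 [ 0.439 -0.061  0.043] 0.051
scene ladle_mid 0.7 [387. 272.] 714 [0.465 0.396 0.015] 0.031
scene mug_mid 0.58 [173. 162.] 686 [ 0.559 -0.397  0.051] 0.085
```

Run:
```python
from h import *
z=np.load('v1.npz'); p=z['pt'][110:290,70:450]
a=cv2.resize(p,(798,378),interpolation=cv2.INTER_CUBIC); save(a,'topcrop.png')
c=arm.calibration('top'); P=cloud(z['d1'],c)
print(c)
for n,(lo,hi,x0,x1,y0,y1) in dict(dish=(.06,.08,.5,.8,-.27,-.05),lidknob=(.04,.06,.3,.45,.22,.42),liddisc=(.002,.03,.25,.48,.22,.42),tall=(.095,.12,.3,.5,0,.1),squat=(.042,.06,.3,.5,-.12,-.02),tA=(.006,.04,.4,.7,-.68,-.53),tB=(.006,.04,.2,.5,-.38,-.26),tray=(.010,.03,.45,.8,.03,.31)).items():
    X,Y,Z=P[...,0],P[...,1],P[...,2]
    m=(Z>lo)&(Z<hi)&(X>x0)&(X<x1)&(Y>y0)&(Y<y1); q=P[m]
    (cx,cy),(w,h),an=cv2.minAreaRect(q[:,:2].astype(np.float32)); print(n,m.sum(),np.round([cx,cy,w,h,an],3),np.median(q[:,2]), np.round(z['pt'][m].mean(0)))
```

```text
{'fx': 436.5851140569303, 'fy': 436.5851140569303, 'cx': 257.7498324734705, 'cy': 188.40619277347628, 'R': array([[ 0.00541818, -0.99994595,  0.00887302],
       [-0.98722348, -0.00676189, -0.15919824],
       [ 0.15924963, -0.00789709, -0.98720676]]), 't': array([-0.10601129,  0.52056451,  1.33658736])}
dish 395 [ 0.632 -0.15   0.158  0.156 59.856] 0.06969461323839954 [100.  63.  47.]
lidknob 87 [3.7100e-01 3.2700e-01 2.8000e-02 3.0000e-02 4.6564e+01] 0.048348389839733705 [22. 23. 24.]
liddisc 3219 [0.366 0.32  0.228 0.2   0.007] 0.007919675410783814 [62. 65. 72.]
tall 140 [4.3200e-01 4.8000e-02 3.7000e-02 3.8000e-02 7.2186e+01] 0.10530818482336649 [27. 27. 26.]
squat 232 [ 0.428 -0.067  0.054  0.05   0.433] 0.04845381354870479 [25. 25. 25.]
tA 411 [ 0.551 -0.606  0.137  0.291 89.291] 0.017635023001535854 [54. 67. 94.]
tB 430 [ 0.35  -0.318  0.295  0.117  2.155] 0.01783744589259066 [105. 103.  98.]
tray 1000 [0.634 0.185 0.327 0.252 1.371] 0.011712963967052147 [61. 41. 31.]
```

View pics/topcrop.png

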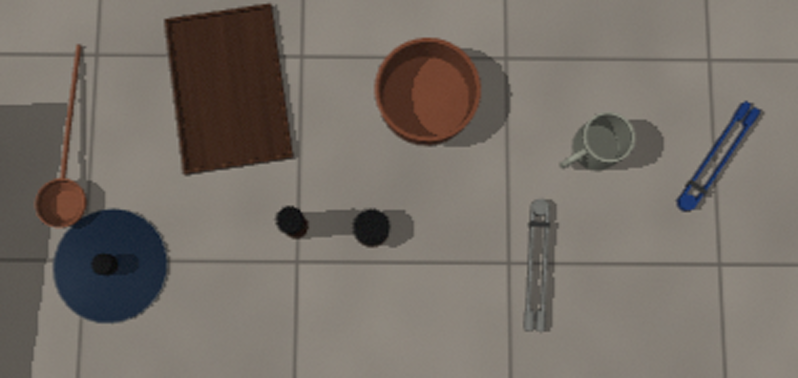

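View pics/scene1.png

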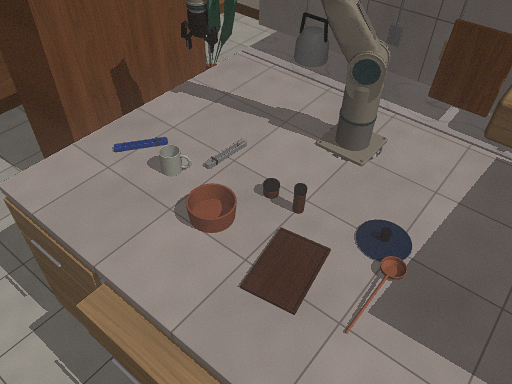

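The top view shows two tongs: blue at full-image pixel (412,184) and bare steel at (323,236). The steel pair is the one meant, and the crop confirms its colour. The squat jar is at (247,218), the tall jar at (208,216) and the lid at (121,236), with the ladle bowl close to the lid.

```bash
cat >> h.py <<'E'
def go(p,phi):
    "print rows units: shift & turn to world TCP p with tool pointing down, tool-x yaw phi deg"
    s=arm.observe(); R=Ro.from_quat(s['tool_rot'])
    T=Ro.from_euler('z',phi,degrees=True)*Ro.from_euler('x',180,degrees=True)
    print('shift',np.round(R.inv().apply(np.array(p)-s['tool_pos'])/.05,3),'turn',np.round((R.inv()*T).as_rotvec(degrees=True)/5,2))
E
python3 - <<'E'
from h import *
go([.428,-.067,.22],8)
z=np.load('v1.npz'); P=cloud(z['d1'],arm.calibration('top'))
r=arm.outline_of('tray','top')[0]; m=r['pixels']&(z['d1']>0)&(P[...,2]>.0095); print(m.sum(),cv2.minAreaRect(P[m][:,:2].astype(np.float32)))
r=arm.outline_of('tray','top')[0]; m=r['pixels']&(z['d1']>0); print(cv2.minAreaRect(P[m][:,:2].astype(np.float32)))
for r in arm.outline_of('tongs_mid','top'):
  m=r['pixels']&(z['d1']>0)&(P[...,2]>.006);print(r['uv'],cv2.minAreaRect(P[m][:,:2].astype(np.float32)))
E
```

```text
shift [ 7.867 -9.373  0.667] turn [ 0.   -0.    1.57]
1121 ((0.6469796895980835, 0.15880204737186432), (0.2503790557384491, 0.1703425496816635), 9.598014831542969)
((0.6468684077262878, 0.16056573390960693), (0.25074782967567444, 0.1763259917497635), 9.598014831542969)
[411.8, 183.8] ((0.5424484014511108, -0.6003449559211731), (0.03123101219534874, 0.20176832377910614), 54.42744064331055)
[322.9, 258.2] ((0.37493768334388733, -0.3149324357509613), (0.029509855434298515, 0.1891312599182129), 88.88969421386719)
```

>>> carry_out --rows '[[[7.87,-9.37,0.67],[0,0,1.57],100],[[7.87,-9.37,0.67],[0,0,1.57],100],[[7.87,-9.37,0.67],[0,0,1.57],100],[[7.87,-9.37,0.67],[0,0,1.57],100],[[7.87,-9.37,0.67],[0,0,1.57],100],[[7.87,-9.37,0.67],[0,0,1.57],100],[[7.87,-9.37,0.67],[0,0,1.57],100],[[7.87,-9.37,0.67],[0,0,1.57],100],[[7.87,-9.37,0.67],[0,0,1.57],100],[[7.87,-9.37,0.67],[0,0,1.57],100]]'

```text
t: 2.3
tool_pos: [0.4293, -0.0646, 0.22]
tool_rot: [0.997, 0.071, 0.001, -0.0]
wrist_force: [0.0, -1.0, 0.3]
opening: 0.0853
```

```bash
cat >> h.py <<'E'
def wrist(name=None,targets=()):
    s=arm.observe(); c=arm.calibration('wrist'); p,d=arm.snapshot('wrist'); P=cloud(d,c)
    if name: save(p,name)
    print('tcp',np.round(s['tool_pos'],4),'t',round(s['t'],2))
    for n in targets:
        for r in arm.outline_of(n,'wrist'):
            m=r['pixels']&(d>0)
            if m.sum()<20: continue
            q=P[m]; zt=np.percentile(q[:,2],95); k=q[q[:,2]>zt-.006]
            b=cv2.minAreaRect(k[:,:2].astype(np.float32)); print(n,round(r['conf'],2),np.round(r['uv']),'ztop',round(zt,4),'rect',np.round([*b[0],*b[1],b[2]],4),'med',np.round(np.median(k,0),4))
    return p,d,P
E
python3 - <<'E'
from h import *
wrist('w1.png',['squat_jar_mid','tall_jar_mid','dish'])
E
```

```text
tcp [ 0.4293 -0.0646  0.22  ] t 2.3
squat_jar_mid 0.89 [258. 180.] ztop 0.0487 rect [ 0.4296 -0.0694  0.0546  0.0549  7.6789] med [ 0.4307 -0.0695  0.0475]
tall_jar_mid 0.64 [139. 164.] ztop 0.1055 rect [4.34300e-01 4.46000e-02 3.88000e-02 3.85000e-02 4.11031e+01] med [0.4351 0.0441 0.1045]
dish 0.78 [378.  25.] ztop 0.0698 rect [ 0.5804 -0.1602  0.0493  0.146   8.2853] med [ 0.5728 -0.1644  0.0692]
```

View pics/w1.png

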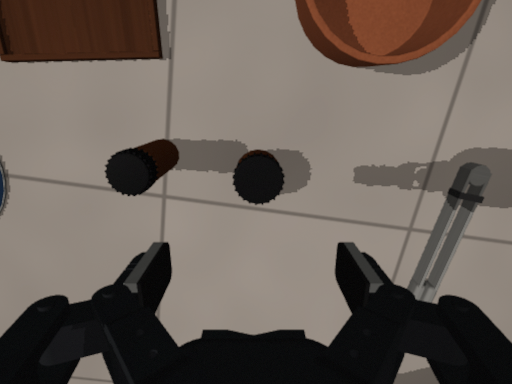

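The wrist view shows the squat jar at (258,178), the tall jar at (131,172) and the steel tongs with their ring end towards +x. Next I grasp the squat jar.

>>> carry_out --newtons 30 --rows '[[[0,0.1,0.8],[0,0,0],100],[[0,0.1,1.6],[0,0,0],100],[[0,0.1,2.4],[0,0,0],100],[[0,0.1,3.1],[0,0,0],100],[[0,0.1,3.5],[0,0,0],100],[[0,0.1,3.72],[0,0,0],100],[[0,0.1,3.74],[0,0,0],100],[[0,0.1,3.74],[0,0,0],40],[[0,0.1,3.74],[0,0,0],40],[[0,0.1,3.74],[0,0,0],40]]'

```text
t: 3.75
tool_pos: [0.429, -0.0726, 0.0333]
tool_rot: [0.998, 0.069, 0.0, 0.001]
wrist_force: [-0.2, -0.2, -1.5]
opening: 0.0553
```

Run:
```python
from h import *
s=arm.observe(); print(s['opening'],s['wrist_force'],s['tool_pos']); go([.632,-.150,.20],8)
z=np.load('v1.npz')
for cam,d in(('top',z['d1']),('scene',z['d2'])):
    P=cloud(d,arm.calibration(cam)); X,Y,Z=np.moveaxis(P,-1,0)
    m=(Z>.064)&(Z<.076)&(np.hypot(X-.632,Y+.15)<.1); q=P[m]
    A=np.c_[2*q[:,:2],np.ones(len(q))]; c=np.linalg.lstsq(A,(q[:,:2]**2).sum(1),rcond=None)[0]
    print(cam,c[:2],np.sqrt(c[2]+c[0]**2+c[1]**2),len(q))
```

```text
0.05527418353697882 [-0.24625537 -0.1716164  -1.51216346] [ 0.42902832 -0.07262979  0.03332166]
shift [ 3.808  2.099 -3.329] turn [ 0.01 -0.01 -0.01]
top [ 0.63230214 -0.14972624] 0.07577480210765696 355
scene [ 0.63373395 -0.15072959] 0.07589624700105942 340
```

>>> carry_out --rows '[[[0,0,-0.5],[0,0,0],40],[[0,0,-1.3],[0,0,0],40],[[0,0,-2.3],[0,0,0],40],[[0.6,0.3,-3.0],[0,0,0],40],[[1.4,0.8,-3.3],[0,0,0],40],[[2.3,1.3,-3.3],[0,0,0],40],[[3.1,1.7,-3.3],[0,0,0],40],[[3.6,2.0,-3.3],[0,0,0],40],[[3.83,2.1,-3.3],[0,0,0],40],[[3.83,2.1,-3.3],[0,0,0],40]]'

```text
t: 5.0
tool_pos: [0.6332, -0.1492, 0.1975]
tool_rot: [0.998, 0.07, -0.0, -0.0]
wrist_force: [0.0, -0.4, -1.1]
opening: 0.0552
```

Run:
```python
from h import *
p,d,P=wrist('w2.png',['squat_jar_mid','dish'])
X,Y,Z=np.moveaxis(P,-1,0)
m=(Z>.064)&(Z<.073)&(np.hypot(X-.633,Y+.15)<.09)&(np.hypot(X-.633,Y+.15)>.06); q=P[m]
A=np.c_[2*q[:,:2],np.ones(len(q))]; c=np.linalg.lstsq(A,(q[:,:2]**2).sum(1),rcond=None)[0]
print(c[:2],np.sqrt(c[2]+c[0]**2+c[1]**2),len(q)); go([.633,-.15,.041],8)
```

```text
tcp [ 0.6332 -0.1492  0.1975] t 5.0
squat_jar_mid 0.84 [254. 268.] ztop 0.2125 rect [ 6.35300e-01 -1.49000e-01  5.55000e-02  5.52000e-02  8.67742e+01] med [ 0.6379 -0.1484  0.2117]
dish 0.92 [260. 168.] ztop 0.0698 rect [ 0.65   -0.1502  0.1271  0.1577  8.773 ] med [ 0.6702 -0.1415  0.0693]
[ 0.6354906  -0.15261443] 0.07509601957759214 3272
shift [0.017 0.025 3.137] turn [-0.    0.01  0.01]
```

View pics/w2.png

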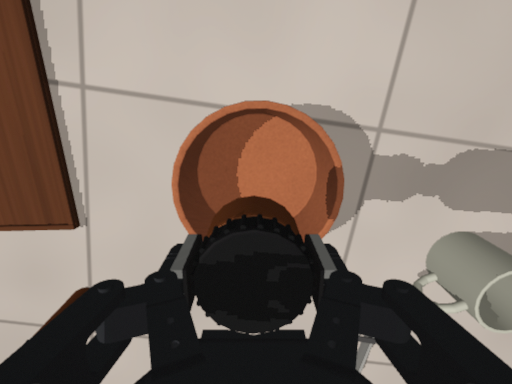

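>>> carry_out --rows '[[[0,0.05,0.6],[0,0,0],40],[[0,0.05,1.2],[0,0,0],40],[[0,0.05,1.8],[0,0,0],40],[[0,0.05,2.3],[0,0,0],40],[[0,0.05,2.7],[0,0,0],40],[[0,0.05,2.95],[0,0,0],40],[[0,0.05,3.08],[0,0,0],40],[[0,0.05,3.12],[0,0,0],40],[[0,0.05,3.14],[0,0,0],40],[[0,0.05,3.14],[0,0,0],40]]'

```text
t: 6.4
tool_pos: [0.6338, -0.1518, 0.0414]
tool_rot: [0.998, 0.07, 0.0, 0.0]
wrist_force: [-0.5, 0.1, -1.5]
opening: 0.0553
```

>>> carry_out --rows '[[[0,0,0.02],[0,0,0],40],[[0,0,0.03],[0,0,0],40],[[0,0,0.03],[0,0,0],72],[[0,0,0.03],[0,0,0],82],[[0,0,0.03],[0,0,0],82],[[0,0,-0.3],[0,0,0],82],[[0,0,-0.9],[0,0,0],82],[[0,0,-1.7],[0,0,0],82],[[0,0,-2.7],[0,0,0],82],[[0,0,-3.2],[0,0,0],82]]'

```text
t: 7.65
tool_pos: [0.6349, -0.1514, 0.2052]
tool_rot: [0.998, 0.07, 0.003, 0.0]
wrist_force: [-0.2, 1.3, -0.1]
opening: 0.0698
```

Run:
```python
from h import *
p,d,P=wrist(None,['squat_jar_mid','dish']); X,Y,Z=np.moveaxis(P,-1,0)
m=(Z>.064)&(Z<.073)&(np.hypot(X-.635,Y+.152)<.09)&(np.hypot(X-.635,Y+.152)>.06); q=P[m]
A=np.c_[2*q[:,:2],np.ones(len(q))]; c=np.linalg.lstsq(A,(q[:,:2]**2).sum(1),rcond=None)[0]
print(c[:2],np.sqrt(c[2]+c[0]**2+c[1]**2),len(q)); go([.371,.327,.20],8)
```

```text
tcp [ 0.6349 -0.1514  0.2052] t 7.65
squat_jar_mid 0.79 [254. 183.] ztop 0.0557 rect [ 0.6357 -0.1512  0.0551  0.0547 24.9575] med [ 0.6366 -0.151   0.0545]
dish 0.86 [280. 189.] ztop 0.0698 rect [ 0.6348 -0.1532  0.1565  0.1577 88.5202] med [ 0.6398 -0.1537  0.0692]
[ 0.63521477 -0.15261465] 0.07525547841020525 4222
shift [ -3.883 -10.215   0.035] turn [ 0.02 -0.04  0.  ]
```

>>> carry_out --rows '[[[-3.88,-10.2,0],[0,0,0],82],[[-3.88,-10.2,0],[0,0,0],82],[[-3.88,-10.2,0],[0,0,0],82],[[-3.88,-10.2,0],[0,0,0],82],[[-3.88,-10.2,0],[0,0,0],82],[[-3.88,-10.2,0],[0,0,0],82],[[-3.88,-10.2,0],[0,0,0],82],[[-3.88,-10.2,0],[0,0,0],82],[[-3.88,-10.2,0],[0,0,0],82],[[-3.88,-10.2,0],[0,0,0],82]]'

```text
t: 9.05
tool_pos: [0.3672, 0.3297, 0.2005]
tool_rot: [0.997, 0.074, -0.001, -0.001]
wrist_force: [0.4, -0.6, -0.7]
opening: 0.0699
```

Run:
```python
from h import *
p,d,P=wrist('w3.png',['lid_knob','ladle_mid']); X,Y,Z=np.moveaxis(P,-1,0)
m=(Z>.040)&(Z<.056)&(np.hypot(X-.371,Y-.327)<.03); q=P[m]; print(m.sum(),cv2.minAreaRect(q[:,:2].astype(np.float32)),np.median(q,0))
```

```text
tcp [0.3672 0.3297 0.2005] t 9.05
lid_knob 0.57 [260. 165.] ztop 0.0189 rect [ 0.3987  0.34    0.1006  0.0534 30.6897] med [0.3761 0.3264 0.0471]
ladle_mid 0.74 [196.  71.] ztop 0.0282 rect [ 0.4707  0.4023  0.0896  0.0748 32.3135] med [0.4828 0.3991 0.0272]
753 ((0.37295860052108765, 0.32570797204971313), (0.030317731201648712, 0.03047557920217514), 7.871652603149414) [0.3738852  0.32579747 0.04734142]
```

View pics/w3.png

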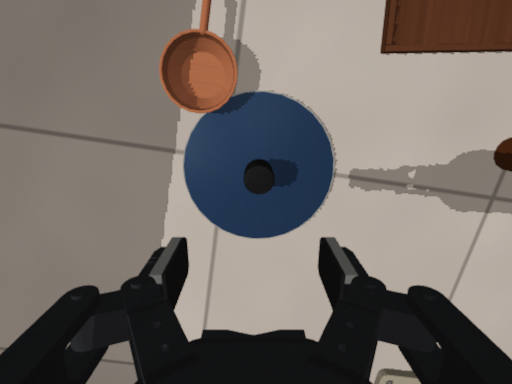

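Run:
```python
from h import *
p,d,P=wrist(); X,Y,Z=np.moveaxis(P,-1,0)
m=(Z>.022)&(Z<.034)&(X>.41)&(Y>.33)&(X<.52); q=P[m]
print(m.sum(),cv2.minEnclosingCircle(q[q[:,0]<.49][:,:2].astype(np.float32)))
dd=np.hypot(q[:,0]-.373,q[:,1]-.3255); print('min dist rim to knob',np.sort(dd)[[0,5,20]])
m=(Z<.015)&(Z>.0025)&(np.hypot(X-.373,Y-.3255)<.1); q=P[m]; print('lid',cv2.minEnclosingCircle(q[:,:2].astype(np.float32)))
# all ladle-coloured points: lowest point near the lid
hsv=cv2.cvtColor(p,cv2.COLOR_RGB2HSV); r=arm.outline_of('ladle_mid','wrist')[0]['pixels']
q=P[r&(d>0)]; dd=np.hypot(q[:,0]-.373,q[:,1]-.3255); k=np.argsort(dd)[:400:40]; print(np.c_[dd[k],q[k,2]].round(4))
go([.373,.3255,.039],8)
```

```text
tcp [0.3704 0.3248 0.2   ] t 9.2
1296 ((0.46435320377349854, 0.39831846952438354), 0.03769290819764137)
min dist rim to knob [0.07914723 0.07975452 0.08075668]
lid ((0.3779571056365967, 0.32900741696357727), 0.09409061819314957)
[[0.0797 0.028 ]
 [0.0821 0.0266]
 [0.0839 0.0273]
 [0.0854 0.0287]
 [0.0867 0.0124]
 [0.0878 0.0112]
 [0.0889 0.0125]
 [0.0899 0.0269]
 [0.0909 0.0279]
 [0.0917 0.0106]]
shift [ 0.045 -0.02   3.225] turn [ 0.02  0.01 -0.03]
```

The ladle's bowl rim overhangs the lid edge by about 8 mm. After gripping the knob I'll lift only a few millimetres and slide the lid away from the ladle before raising it.

>>> carry_out --newtons 60 --rows '[[[0.05,0,0.8],[0,0,0],82],[[0.05,0,1.6],[0,0,0],82],[[0.05,0,2.3],[0,0,0],82],[[0.05,0,2.8],[0,0,0],82],[[0.05,0,3.1],[0,0,0],82],[[0.05,0,3.18],[0,0,0],82],[[0.05,0,3.19],[0,0,0],20],[[0.05,0,3.19],[0,0,0],20],[[0.05,0,3.19],[0,0,0],20],[[0.05,0,3.19],[0,0,0],20]]'

```text
t: 10.55
tool_pos: [0.3733, 0.3262, 0.0422]
tool_rot: [0.998, 0.069, 0.001, 0.0]
wrist_force: [-0.4, -1.3, 6.5]
opening: 0.0307
```

>>> carry_out --rows '[[[0,0,-0.05],[0,0,0],20],[[0,0,-0.07],[0,0,0],20],[[-0.1,0.06,-0.08],[0,0,0],20],[[-0.2,0.12,-0.08],[0,0,0],20],[[-0.35,0.2,-0.08],[0,0,0],20],[[-0.52,0.3,-0.08],[0,0,0],20],[[-0.52,0.3,-0.3],[0,0,0],20],[[-0.52,0.3,-1.0],[0,0,0],20],[[-0.52,0.3,-2.0],[0,0,0],20],[[-0.52,0.3,-3.2],[0,0,0],20]]'

```text
t: 11.8
tool_pos: [0.3487, 0.3075, 0.2031]
tool_rot: [0.998, 0.07, -0.001, 0.0]
wrist_force: [2.3, 0.6, -3.9]
opening: 0.0305
```

Run:
```python
from h import *
print(arm.observe()['opening'],arm.observe()['wrist_force'])
p,d,P=wrist('w4.png',['ladle_mid'])
go([.635,-.152,.22],8)
```

```text
0.030538951435024116 [ 2.27718329  0.59919141 -3.93185452]
tcp [0.3487 0.3075 0.2031] t 11.8
ladle_mid 0.6 [172.  51.] ztop 0.0282 rect [ 0.4643  0.3982  0.0744  0.0742 29.9793] med [0.4738 0.4065 0.0273]
ladle_mid 0.34 [252. 199.] ztop 0.2077 rect [0.348  0.3072 0.0315 0.0927 9.4022] med [0.3508 0.3078 0.2083]
shift [ 4.333  9.96  -0.284] turn [-0.08 -0.11 -0.  ]
```

View pics/w4.png

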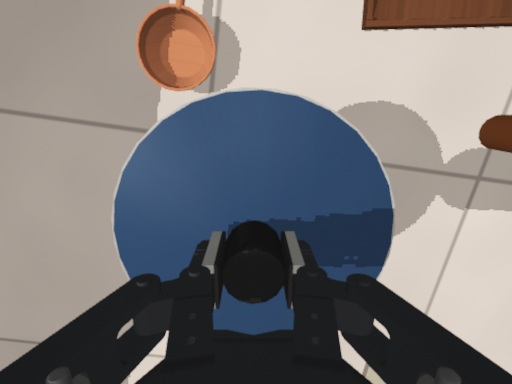

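The lid is held and the ladle's bowl hasn't moved, at (0.464, 0.398) as before. Now over to the dish.

>>> carry_out --rows '[[[0.3,0.7,-0.3],[0,0,0],20],[[0.8,1.8,-0.3],[0,0,0],20],[[1.3,3.0,-0.3],[0,0,0],20],[[1.8,4.2,-0.3],[0,0,0],20],[[2.35,5.4,-0.3],[0,0,0],20],[[2.9,6.6,-0.3],[0,0,0],20],[[3.4,7.8,-0.3],[0,0,0],20],[[3.9,8.9,-0.3],[0,0,0],20],[[4.2,9.6,-0.3],[0,0,0],20],[[4.33,9.96,-0.3],[0,0,0],20]]'

```text
t: 13.15
tool_pos: [0.633, -0.1598, 0.215]
tool_rot: [0.998, 0.067, -0.001, 0.001]
wrist_force: [0.3, 0.9, -3.2]
opening: 0.0304
```

Run:
```python
from h import *
p,d,P=wrist('w5.png'); X,Y,Z=np.moveaxis(P,-1,0)
s=arm.observe(); zt=s['tool_pos'][2]; r=np.hypot(X-s['tool_pos'][0],Y-s['tool_pos'][1])
blue=(p[...,2].astype(int)>p[...,0]+20)&(Z>zt-.06)&(Z<zt-.01)
q=P[blue]; print(len(q)); c=q.mean(0)
rr=np.hypot(*(q[:,:2]-s['tool_pos'][:2]).T); rim=q[(rr>.07)]
A=np.c_[rim[:,:2]-s['tool_pos'][:2],np.ones(len(rim)),rr[rr>.07]]; print('slopes',np.linalg.lstsq(A,rim[:,2],rcond=None)[0])
r0=P[(Z>zt-.06)&(Z<zt-.028)&(X>s['tool_pos'][0]+.0)]
hull=cv2.convexHull(r0[:,:2].astype(np.float32))[:,0]
A=np.c_[2*hull,np.ones(len(hull))]; c=np.linalg.lstsq(A,(hull**2).sum(1),rcond=None)[0]; print('lid centre',c[:2],np.sqrt(c[2]+c[0]**2+c[1]**2),'edge z',np.percentile(r0[:,2],[5,50]),zt)
go([.635,-.1525,.120],8)
```

```text
tcp [ 0.633  -0.1598  0.215 ] t 13.15
40354
slopes [-0.00770922  0.00288121  0.19286071 -0.19399698]
lid centre [ 0.64326763 -0.16014831] 0.07802782627425328 edge z [0.1760249  0.18045084] 0.21484598537847036
shift [ 0.053 -0.172  1.896] turn [ 0.03  0.01 -0.07]
```

>>> carry_out --rows '[[[0.0,0,0.3],[0,0,0],20],[[0,0,0.7],[0,0,0],20],[[0,0,1.0],[0,0,0],20],[[0,0,1.3],[0,0,0],20],[[0,0,1.5],[0,0,0],20],[[0,0,1.6],[0,0,0],20],[[0,0,1.7],[0,0,0],20],[[0,0,1.7],[0,0,0],20],[[0,0,1.7],[0,0,0],20],[[0,0,1.7],[0,0,0],20]]'

```text
t: 14.45
tool_pos: [0.6331, -0.1549, 0.1317]
tool_rot: [0.998, 0.07, 0.0, 0.0]
wrist_force: [0.3, 0.3, -3.2]
opening: 0.0308
```

Run:
```python
from h import *
go([.635,-.1525,.1125],8)
```

```text
shift [ 0.043 -0.043  0.385] turn [ 0.   -0.01  0.  ]
```

>>> carry_out --rows '[[[0.04,-0.04,0.1],[0,0,0],20],[[0.04,-0.04,0.2],[0,0,0],20],[[0.04,-0.04,0.26],[0,0,0],20],[[0.04,-0.04,0.3],[0,0,0],20],[[0.04,-0.04,0.33],[0,0,0],20],[[0.04,-0.04,0.35],[0,0,0],20],[[0.04,-0.04,0.37],[0,0,0],20],[[0.04,-0.04,0.38],[0,0,0],20],[[0.04,-0.04,0.38],[0,0,0],20],[[0.04,-0.04,0.38],[0,0,0],20]]'

```text
t: 15.7
tool_pos: [0.6347, -0.1527, 0.1128]
tool_rot: [0.998, 0.07, 0.0, 0.0]
wrist_force: [-1.6, 0.0, 4.3]
opening: 0.0303
```

>>> carry_out --rows '[[[0,0,0],[0,0,0],45],[[0,0,0],[0,0,0],60],[[0,0,0],[0,0,0],70],[[0,0,0],[0,0,0],70],[[0,0,-0.2],[0,0,0],70],[[0,0,-0.6],[0,0,0],70],[[0,0,-1.2],[0,0,0],70],[[0,0,-2.0],[0,0,0],70],[[0,0,-2.6],[0,0,0],70],[[0,0,-2.6],[0,0,0],70]]'

```text
t: 16.95
tool_pos: [0.6366, -0.1524, 0.2469]
tool_rot: [0.998, 0.07, 0.004, 0.001]
wrist_force: [-0.6, 0.4, 0.0]
opening: 0.0595
```

Run:
```python
from h import *
p,d,P=wrist('w6.png'); X,Y,Z=np.moveaxis(P,-1,0)
m=(Z>.110)&(Z<.125)&(np.hypot(X-.635,Y+.152)<.03); q=P[m]; print('knob',cv2.minAreaRect(q[:,:2].astype(np.float32)))
b=(Z>.0705)&(Z<.09)&(np.hypot(X-.635,Y+.152)<.11);q=P[b];print('lid',cv2.minEnclosingCircle(q[:,:2].astype(np.float32)))
r=np.hypot(X-.635,Y+.1525);e=P[(r>.07)&(r<.085)&(Z>.06)&(Z<.1)]
print('slopes',np.linalg.lstsq(np.c_[e[:,:2]-[.635,-.1525],np.ones(len(e)),np.hypot(*(e[:,:2]-[.635,-.1525]).T)],e[:,2],rcond=None)[0])
go([.375,-.316,.2],0)
```

```text
tcp [ 0.6366 -0.1524  0.2469] t 16.95
knob ((0.6339166760444641, -0.15217070281505585), (0.030919630080461502, 0.03011094033718109), 8.827479362487793)
lid ((0.6331311464309692, -0.15253950655460358), 0.08750195056200027)
slopes [-0.00446917  0.00110974  0.09101284 -0.1971752 ]
shift [-5.616  2.51   0.88 ] turn [ 0.01 -0.04  1.6 ]
```

View pics/w6.png

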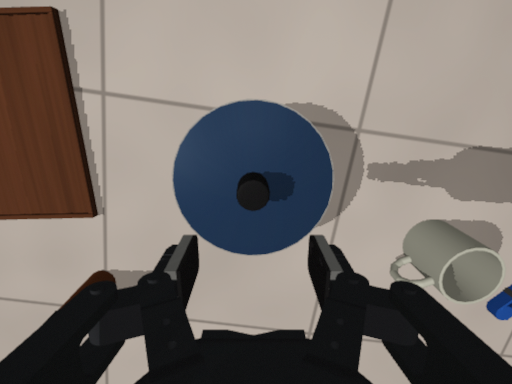

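The lid lies level and centred, its knob at (253,190), and it covers the dish all round. Now to the steel tongs.

>>> carry_out --rows '[[[-5.62,2.51,0.88],[0,0,1.7],70],[[-5.62,2.51,0.88],[0,0,1.7],70],[[-5.62,2.51,0.88],[0,0,1.7],70],[[-5.62,2.51,0.88],[0,0,1.7],70],[[-5.62,2.51,0.88],[0,0,1.7],70],[[-5.62,2.51,0.88],[0,0,1.7],70],[[-5.62,2.51,0.88],[0,0,1.7],70],[[-5.62,2.51,0.88],[0,0,1.7],70],[[-5.62,2.51,0.88],[0,0,1.7],70],[[-5.62,2.51,0.88],[0,0,1.7],70]]'

```text
t: 18.25
tool_pos: [0.3745, -0.3155, 0.1984]
tool_rot: [1.0, -0.004, 0.0, -0.0]
wrist_force: [0.1, 0.0, -0.5]
opening: 0.0601
```

Run:
```python
from h import *
p,d,P=wrist('w7.png'); X,Y,Z=np.moveaxis(P,-1,0)
m=(Z>.006)&(Z<.03)&(abs(X-.375)<.12)&(abs(Y+.316)<.05); q=P[m]; print(m.sum(),cv2.minAreaRect(q[:,:2].astype(np.float32)),np.percentile(q[:,2],[50,98]))
print('x range',q[:,0].min(),q[:,0].max()); go([.375,-.316,.027],-1)
```

```text
tcp [ 0.3745 -0.3155  0.1984] t 18.25
2364 ((0.37793922424316406, -0.3212375342845917), (0.029996411874890327, 0.1983260065317154), 86.26504516601562) [0.0193957 0.0217804]
x range 0.27851865383268964 0.4769521773385154
shift [0.013 0.008 3.427] turn [-0.   -0.    0.12]
```

View pics/w7.png

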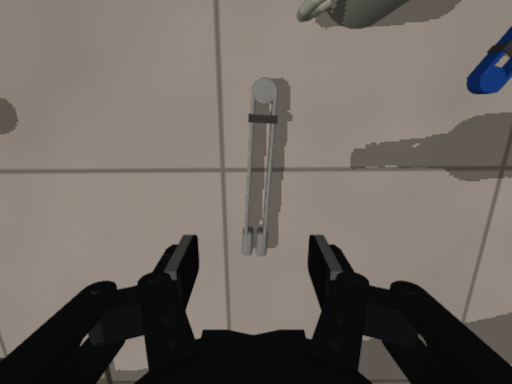

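The wrist view shows the bare steel tongs at (258,170), pivot and ring end up and heads down. The blue ones are far off at (490,80).

>>> carry_out --newtons 50 --rows '[[[0.07,0.11,0.8],[0,0,0.65],70],[[0.07,0.11,1.6],[0,0,0.65],70],[[0.07,0.11,2.4],[0,0,0.65],70],[[0.07,0.11,2.9],[0,0,0.65],70],[[0.07,0.11,3.25],[0,0,0.65],70],[[0.07,0.11,3.38],[0,0,0.65],70],[[0.07,0.11,3.4],[0,0,0.65],70],[[0.07,0.11,3.4],[0,0,0.65],10],[[0.07,0.11,3.4],[0,0,0.65],10],[[0.07,0.11,3.4],[0,0,0.65],10]]'

```text
t: 19.55
tool_pos: [0.3776, -0.322, 0.0292]
tool_rot: [0.999, -0.033, 0.001, 0.0]
wrist_force: [-0.7, 0.2, 6.0]
opening: 0.0247
```

>>> carry_out --rows '[[[0,0,0],[0,0,0],10],[[0,0,0],[0,0,0],10],[[0,0,-0.2],[0,0,0],10],[[0,0,-0.6],[0,0,0],10],[[0,0,-1.3],[0,0,0],10],[[0,0,-2.2],[0,0,0],10],[[0,0,-3.2],[0,0,0],10],[[0,0,-3.7],[0,0,0],10],[[0,0,-3.7],[0,0,0],10],[[0,0,-3.7],[0,0,0],10]]'

```text
t: 20.8
tool_pos: [0.3763, -0.3214, 0.2126]
tool_rot: [0.999, -0.033, -0.001, -0.0]
wrist_force: [0.3, -0.3, -2.6]
opening: 0.0246
```

Run:
```python
from h import *
p,d,P=wrist('w8.png'); s=arm.observe(); print(s['opening'],s['wrist_force'])
a=np.radians(9.6); t=np.array([.647,.159]); ex=np.array([np.cos(a),np.sin(a)]); ey=np.array([-ex[1],ex[0]])
g=t-.040*ey; print(g); go([*g,.21],9.6-3.7+3.7)
```

```text
tcp [ 0.3763 -0.3214  0.2126] t 20.8
0.024741102154405024 [ 0.26647305 -0.43638847 -2.68940852]
[0.65367075 0.11956016]
shift [ 4.961 -9.158  0.045] turn [-0.02  0.02 -2.67]
```

View pics/w8.png

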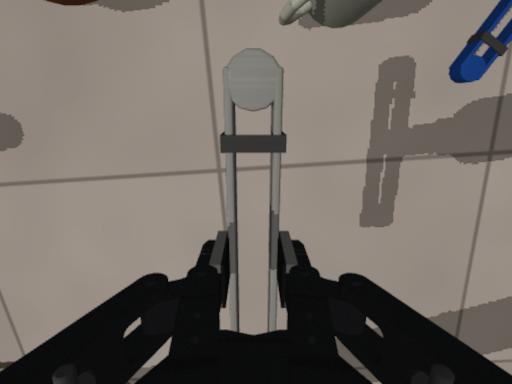

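The tongs are held straight with the latch ring forward. Now over to the tray.

>>> carry_out --rows '[[[0.3,-0.6,0],[0,0,-0.3],10],[[0.9,-1.7,0],[0,0,-0.6],10],[[1.5,-2.8,0],[0,0,-1],10],[[2.1,-3.9,0],[0,0,-1.3],10],[[2.7,-5.0,0],[0,0,-1.6],10],[[3.3,-6.1,0],[0,0,-1.9],10],[[3.9,-7.2,0],[0,0,-2.2],10],[[4.4,-8.1,0],[0,0,-2.4],10],[[4.8,-8.8,0],[0,0,-2.6],10],[[4.96,-9.16,0],[0,0,-2.67],10]]'

```text
t: 22.1
tool_pos: [0.6543, 0.122, 0.2112]
tool_rot: [0.996, 0.085, -0.001, -0.0]
wrist_force: [0.8, -0.7, -1.0]
opening: 0.0248
```

Run:
```python
from h import *
p,d=arm.snapshot('top'); c=arm.calibration('top'); P=cloud(d,c); save(cv2.resize(p[90:230,90:330],(720,420)),'t2.png')
pw,dw,W=wrist('w9.png'); 
for r in arm.outline_of('tray','wrist')[:1]:
    m=r['pixels']&(dw>0)&(W[...,2]>.0095)&(W[...,2]<.016); print('tray w',cv2.minAreaRect(W[m][:,:2].astype(np.float32)))
s=arm.observe();X,Y,Z=np.moveaxis(P,-1,0)
for nm,Q in(('w',W),):
    X,Y,Z=np.moveaxis(Q,-1,0); m=(Z>s['tool_pos'][2]-.03)&(Z<s['tool_pos'][2]+.005)&(X>s['tool_pos'][0]+.03); q=Q[m]
    print('tongs z',np.percentile(q[:,2],[2,50,98]),s['tool_pos'],np.polyfit(q[:,0],q[:,2],1),np.degrees(np.arctan(np.polyfit(q[:,0],q[:,1],1)[0])),q[:,:2].max(0))
go([.654,.120,.10],9.6)
```

```text
tcp [0.6548 0.124  0.2115] t 22.15
tray w ((0.6490465998649597, 0.15638621151447296), (0.2500612437725067, 0.1700768917798996), 9.353666305541992)
tongs z [0.19010916 0.20178895 0.20415189] [0.65366622 0.1192308  0.21193508] [0.01719733 0.18894851] 8.542258397856084 [0.75322236 0.15263964]
shift [ 0.016 -0.015  2.239] turn [0.01 0.03 0.01]
```

View pics/w9.png

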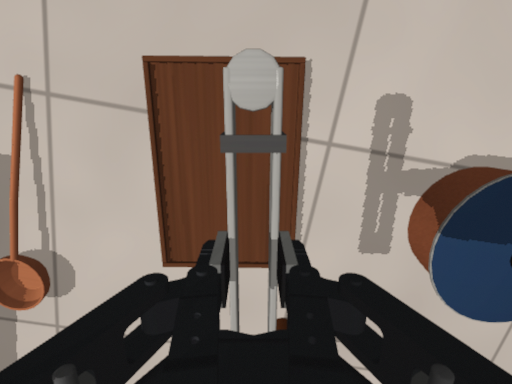

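>>> carry_out --rows '[[[0.03,0.02,0.7],[0,0,0],10],[[0.03,0.02,1.4],[0,0,0],10],[[0.03,0.02,2.0],[0,0,0],10],[[0.03,0.02,2.5],[0,0,0],10],[[0.03,0.02,2.9],[0,0,0],10],[[0.03,0.02,3.15],[0,0,0],10],[[0.03,0.02,3.3],[0,0,0],10],[[0.03,0.02,3.4],[0,0,0],10],[[0.03,0.02,3.45],[0,0,0],10],[[0.03,0.02,3.45],[0,0,0],10]]'

```text
t: 23.5
tool_pos: [0.6565, 0.1186, 0.0411]
tool_rot: [0.996, 0.084, 0.0, -0.0]
wrist_force: [0.6, 0.7, -2.8]
opening: 0.0246
```

>>> carry_out --rows '[[[0,0,0.0],[0,0,0],10],[[0,0,0.02],[0,0,0],10],[[0,0,0.03],[0,0,0],10],[[0,0,0.04],[0,0,0],10],[[0,0,0.05],[0,0,0],10],[[0,0,0.06],[0,0,0],10],[[0,0,0.06],[0,0,0],10],[[0,0,0.06],[0,0,0],10],[[0,0,0.06],[0,0,0],10],[[0,0,0.06],[0,0,0],10]]'

```text
t: 24.75
tool_pos: [0.6563, 0.1185, 0.0379]
tool_rot: [0.996, 0.084, 0.0, 0.0]
wrist_force: [-0.1, 0.3, -1.3]
opening: 0.025
```

>>> carry_out --rows '[[[0,0,0.01],[0,0,0],10],[[0,0,0.02],[0,0,0],10],[[0,0,0.03],[0,0,0],10],[[0,0,0.04],[0,0,0],10],[[0,0,0.045],[0,0,0],10],[[0,0,0.05],[0,0,0],10],[[0,0,0.05],[0,0,0],10],[[0,0,0.05],[0,0,0],10],[[0,0,0.05],[0,0,0],10],[[0,0,0.05],[0,0,0],10]]'

```text
t: 26.0
tool_pos: [0.6563, 0.1185, 0.0354]
tool_rot: [0.996, 0.084, 0.0, -0.0]
wrist_force: [-0.1, 0.6, -2.1]
opening: 0.0246
```

>>> carry_out --rows '[[[0,0,0.01],[0,0,0],10],[[0,0,0.01],[0,0,0],10],[[0,0,0.02],[0,0,0],10],[[0,0,0.02],[0,0,0],10],[[0,0,0.02],[0,0,0],10],[[0,0,0.025],[0,0,0],10],[[0,0,0.025],[0,0,0],10],[[0,0,0.025],[0,0,0],10],[[0,0,0.025],[0,0,0],10],[[0,0,0.025],[0,0,0],10]]'

```text
t: 27.25
tool_pos: [0.6563, 0.1185, 0.0353]
tool_rot: [0.996, 0.084, 0.0, 0.0]
wrist_force: [-3.1, -1.3, 8.4]
opening: 0.0245
```

Contact (the wrist now reads +8 N). I release and rise.

>>> carry_out --rows '[[[0,0,-0.01],[0,0,0],25],[[0,0,-0.01],[0,0,0],38],[[0,0,-0.01],[0,0,0],44],[[0,0,-0.01],[0,0,0],44],[[0,0,-0.2],[0,0,0],44],[[0,0,-0.6],[0,0,0],44],[[0,0,-1.3],[0,0,0],44],[[0,0,-2.2],[0,0,0],60],[[0,0,-3.2],[0,0,0],70],[[0,0,-3.7],[0,0,0],70]]'

```text
t: 28.5
tool_pos: [0.6576, 0.1194, 0.2242]
tool_rot: [0.996, 0.084, 0.003, -0.001]
wrist_force: [-0.0, 0.8, 0.9]
opening: 0.06
```

Run:
```python
from h import *
p,d,P=wrist('w10.png'); X,Y,Z=np.moveaxis(P,-1,0)
a=np.radians(9.35); u=(X-.649)*np.cos(a)+(Y-.156)*np.sin(a); v=-(X-.649)*np.sin(a)+(Y-.156)*np.cos(a)
m=(Z>.0165)&(Z<.045)&(abs(u)<.12)&(abs(v)<.078); q=np.stack([u[m],v[m]],1).astype(np.float32); print(cv2.minAreaRect(q),q.min(0),q.max(0),np.percentile(Z[m],[50,98]))
go([.434,.045,.20],9.35)
```

```text
tcp [0.6576 0.1194 0.2242] t 28.5
((0.0010861903429031372, -0.037851765751838684), (0.19776684045791626, 0.029187126085162163), 0.4117848575115204) [-0.09771703 -0.05310027] [ 0.09999613 -0.02285275] [0.02546567 0.02780465]
shift [-4.686  0.727  0.489] turn [-0.01 -0.11  0.05]
```

View pics/w10.png

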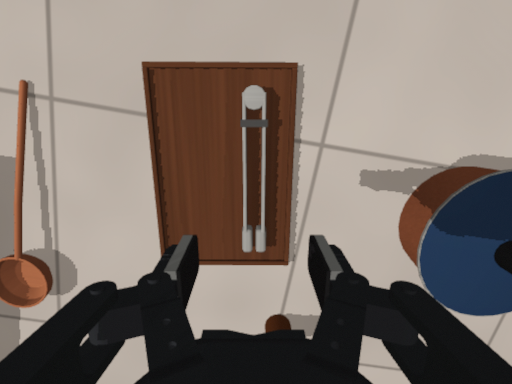

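The tongs lie flat and lengthwise in the tray, (254,90) to (254,250). The tall jar is next.

>>> carry_out --rows '[[[-4.69,0.73,0.4],[0,0,0],80],[[-4.69,0.73,0.4],[0,0,0],80],[[-4.69,0.73,0.4],[0,0,0],80],[[-4.69,0.73,0.4],[0,0,0],80],[[-4.69,0.73,0.4],[0,0,0],80],[[-4.69,0.73,0.4],[0,0,0],80],[[-4.69,0.73,0.4],[0,0,0],80],[[-4.69,0.73,0.4],[0,0,0],80],[[-4.69,0.73,0.4],[0,0,0],80],[[-4.69,0.73,0.4],[0,0,0],80]]'

```text
t: 29.8
tool_pos: [0.4313, 0.0435, 0.199]
tool_rot: [0.996, 0.084, -0.0, -0.0]
wrist_force: [-0.3, 0.4, -0.6]
opening: 0.0682
```

Run:
```python
from h import *
p,d,P=wrist(None,['tall_jar_mid'])
go([.4335,.045,.065],9.35)
```

```text
tcp [0.4313 0.0435 0.199 ] t 29.8
tall_jar_mid 0.83 [249. 191.] ztop 0.1055 rect [ 0.4349  0.0456  0.0387  0.039  21.864 ] med [0.4354 0.0458 0.1045]
shift [ 0.051 -0.023  2.68 ] turn [-0.    0.    0.05]
```

>>> carry_out --newtons 30 --rows '[[[0.07,-0.03,0.5],[0,0,0],80],[[0.07,-0.03,1.0],[0,0,0],80],[[0.07,-0.03,1.5],[0,0,0],80],[[0.07,-0.03,2.0],[0,0,0],80],[[0.07,-0.03,2.4],[0,0,0],80],[[0.07,-0.03,2.6],[0,0,0],80],[[0.07,-0.03,2.62],[0,0,0],80],[[0.07,-0.03,2.62],[0,0,0],25],[[0.07,-0.03,2.62],[0,0,0],25],[[0.07,-0.03,2.62],[0,0,0],25]]'

```text
t: 31.15
tool_pos: [0.4349, 0.0455, 0.0688]
tool_rot: [0.996, 0.084, 0.001, -0.0]
wrist_force: [-0.3, -0.2, 8.4]
opening: 0.0396
```

>>> carry_out --rows '[[[0,0,0],[0,0,0],25],[[0,0,-0.1],[0,0,0],25],[[0,0,-0.4],[0,0,0],25],[[0,0,-0.9],[0,0,0],25],[[0,0,-1.5],[0,0,0],25],[[0,0,-2.0],[0,0,0],25],[[0,0,-2.4],[0,0,0],25],[[0,0,-2.5],[0,0,0],25],[[0,0,-2.5],[0,0,0],25],[[0,0,-2.5],[0,0,0],25]]'

```text
t: 32.4
tool_pos: [0.4338, 0.0452, 0.1924]
tool_rot: [0.996, 0.084, -0.001, 0.0]
wrist_force: [-0.6, 0.1, -1.6]
opening: 0.0391
```

Run:
```python
from h import *
p,d,P=wrist('w11.png',['tall_jar_mid'])
a=np.radians(9.35); g=np.array([.649,.156])+.040*np.array([-np.sin(a),np.cos(a)]); print(g); go([*g,.195],9.35)
```

```text
tcp [0.4338 0.0452 0.1924] t 32.4
tall_jar_mid 0.7 [253. 278.] ztop 0.2287 rect [0.4412 0.0466 0.0245 0.0368 5.8764] med [0.4421 0.0467 0.2279]
[0.6425014  0.19546857]
shift [ 4.615 -2.262 -0.059] turn [-0.    0.02  0.05]
```

>>> carry_out --rows '[[[0.3,-0.15,0],[0,0,0],25],[[0.9,-0.45,0],[0,0,0],25],[[1.5,-0.75,0],[0,0,0],25],[[2.1,-1.05,0],[0,0,0],25],[[2.8,-1.4,0],[0,0,0],25],[[3.4,-1.7,0],[0,0,0],25],[[4.0,-2.0,0],[0,0,0],25],[[4.4,-2.2,0],[0,0,0],25],[[4.62,-2.26,0],[0,0,0],25],[[4.62,-2.26,0],[0,0,0],25]]'

```text
t: 33.75
tool_pos: [0.6435, 0.1958, 0.1924]
tool_rot: [0.996, 0.084, -0.0, -0.0]
wrist_force: [-0.3, -1.1, -0.7]
opening: 0.0392
```

>>> carry_out --rows '[[[0,0,0.3],[0,0,0],25],[[0,0,0.8],[0,0,0],25],[[0,0,1.2],[0,0,0],25],[[0,0,1.6],[0,0,0],25],[[0,0,1.9],[0,0,0],25],[[0,0,2.1],[0,0,0],25],[[0,0,2.2],[0,0,0],25],[[0,0,2.25],[0,0,0],25],[[0,0,2.26],[0,0,0],25],[[0,0,2.26],[0,0,0],25]]'

```text
t: 35.0
tool_pos: [0.6435, 0.1956, 0.0805]
tool_rot: [0.996, 0.084, 0.0, -0.0]
wrist_force: [-0.5, 0.8, 0.1]
opening: 0.0393
```

Run:
```python
from h import *
print(arm.observe()['wrist_force']); go([.6425,.1955,.0748],9.35)
```

```text
[-0.52712283  0.81702544  0.08042429]
shift [-0.02  -0.002  0.115] turn [-0.   -0.01  0.05]
```

>>> carry_out --rows '[[[0,0,0.02],[0,0,0],25],[[0,0,0.04],[0,0,0],25],[[0,0,0.06],[0,0,0],25],[[0,0,0.08],[0,0,0],25],[[0,0,0.09],[0,0,0],25],[[0,0,0.1],[0,0,0],25],[[0,0,0.11],[0,0,0],25],[[0,0,0.115],[0,0,0],25],[[0,0,0.115],[0,0,0],25],[[0,0,0.115],[0,0,0],25]]'

```text
t: 36.25
tool_pos: [0.6434, 0.1955, 0.075]
tool_rot: [0.996, 0.084, 0.0, 0.0]
wrist_force: [-1.4, 0.1, 5.0]
opening: 0.0394
```

Contact. I release with a modest opening so the jaw stays clear of the tongs, then rise straight up.

>>> carry_out --rows '[[[0,0,0],[0,0,0],50],[[0,0,0],[0,0,0],60],[[0,0,0],[0,0,0],68],[[0,0,0],[0,0,0],68],[[0,0,-0.1],[0,0,0],68],[[0,0,-0.4],[0,0,0],68],[[0,0,-0.9],[0,0,0],68],[[0,0,-1.6],[0,0,0],68],[[0,0,-2.4],[0,0,0],68],[[0,0,-3.2],[0,0,0],68]]'

```text
t: 37.5
tool_pos: [0.6433, 0.1956, 0.2369]
tool_rot: [0.996, 0.084, 0.001, -0.0]
wrist_force: [1.1, 0.3, 0.5]
opening: 0.0581
```

>>> carry_out --rows '[[[-0.5,0,-0.5],[0,0,0],68],[[-1,0,-0.6],[0,0,0],68],[[-2,0,-0.6],[0,0,0],68],[[-3,0,-0.6],[0,0,0],68],[[-3.5,0,-0.6],[0,0,0],68],[[-3.5,0,-0.6],[0,0,0],68],[[-3.5,0,-0.6],[0,0,0],68],[[-3.5,0,-0.6],[0,0,0],68],[[-3.5,0,-0.6],[0,0,0],68],[[-3.5,0,-0.6],[0,0,0],68]]'

```text
t: 38.75
tool_pos: [0.4709, 0.1663, 0.2641]
tool_rot: [0.996, 0.084, -0.0, -0.0]
wrist_force: [-0.6, -1.1, 0.1]
opening: 0.0583
```

Run:
```python
from h import *
p,d,P=wrist(None,['tall_jar_mid','lid_knob']); q,dq=arm.snapshot('scene'); ps,ds=q,dq
T,dt=arm.snapshot('top'); Q=cloud(dt,arm.calibration('top'))
save(np.vstack([cv2.resize(T[110:290,70:450],(608,288)),cv2.resize(ps[100:330,60:460],(608,300))]),'fin.png')
for n in ['ladle_mid','mug_mid','tall_jar_mid']:
    for r in arm.outline_of(n,'top'):
        m=r['pixels']&(dt>0); print(n,round(r['conf'],2),np.round(np.median(Q[m],0),3))
```

```text
tcp [0.4709 0.1663 0.2641] t 38.75
tall_jar_mid 0.74 [252.  16.] ztop 0.1108 rect [6.2600e-01 1.9310e-01 8.2000e-03 3.1500e-02 8.9969e+00] med [0.6263 0.1929 0.1097]
lid_knob 0.78 [508.  95.] ztop 0.0759 rect [ 5.99300e-01 -7.82000e-02  9.06000e-02  1.44000e-02  2.42412e+01] med [ 0.6008 -0.0762  0.0741]
lid_knob 0.6 [253.  14.] ztop 0.1107 rect [6.2600e-01 1.9310e-01 8.2000e-03 3.1500e-02 8.9969e+00] med [0.6263 0.1929 0.1097]
ladle_mid 0.58 [0.469 0.402 0.01 ]
mug_mid 0.6 [ 0.562 -0.42   0.038]
tall_jar_mid 0.5 [0.632 0.193 0.106]
```

View pics/fin.png

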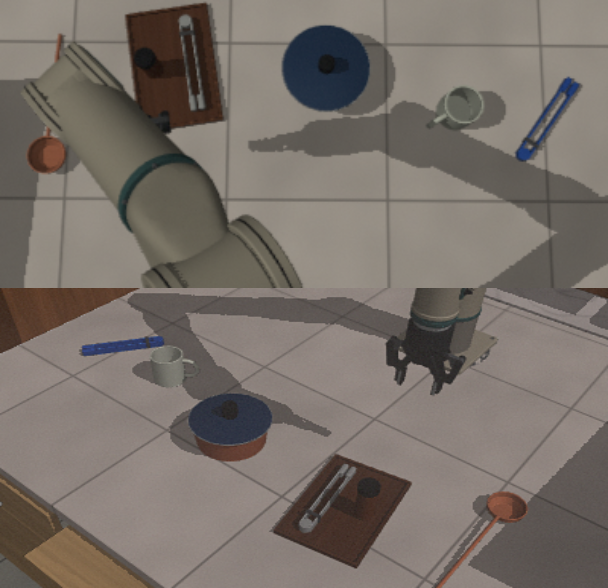

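The final views show the lid closed on the dish at (326,65), the tongs and the standing tall jar in the tray, and the ladle and mug in place. The arm is clear of everything.

```bash
python3 -c "
from workcell import arm
print(arm.hand_in())"
```

```text
the job is handed in; nothing more can be done
None
```

I made up both kits in the order asked and handed the job in at about 39 s; no verdict was reported.

- **Stew kit:** The squat jar stands within about 2 mm of the dish centre. The lid lies on top, level to about 0.3° and centred within about 2 mm. The ladle's bowl hung over the lid's edge, so I slid the lid clear before lifting it.
- **Grill kit:** The bare steel tongs lie flat and lengthwise in the tray, 38 mm to one side of its centre line and within 0.5° of it. The tall jar stands upright beside them, its top about 111 mm above the counter, as expected.
- **Handling:** Each item was lowered to its support height before release. Contact showed on the wrist force for the lid, tongs and tall jar. I released the squat jar at its computed height, within about 1 mm of the dish floor. The wrist forces I read never passed about 9 N.
- **Ladle and mug:** The ladle's bowl was unmoved to within a millimetre just after the lid came away. In the last top view the mug was within 1–5 mm of its first reading. The ladle's reading there was about 5 mm off, but the arm hid part of it.

No check failed. The last close view caught only part of the tall jar, so its final spot comes from the gripper position and the top view, which agree to within about 12 mm. The top view's figure is less certain because the network gave it only 0.5 confidence.

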